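# Move the tested relays into the panel

### The arm

A 6-joint arm with a two-finger parallel gripper is mounted at the origin on the work surface. World frame = base frame: x ahead of the robot, y to its left, z up, the work surface at z = 0. Lengths are in m, angles in rad, forces in N, time in s.
With the tool pointing down it reaches from about 0.35 to 0.85 m from the base axis. Payload 8.1 kg.
Tool frame: the origin (TCP) lies midway between the tips of the shut fingers; the grasp point (between the pads) lies 19 mm behind it; z points along the fingers, y is the direction in which the jaws open and shut (so a half turn about z gives the same grasp; the last joint's range is limited). The gripper opens to 93 mm and grips with 3 to 60 N. Pads are 15 mm wide; open, the fingers measure 128 mm over their backs; the gripper's body (75 mm by 188 mm) begins 65 mm behind the grasp point.
Start: joints at [-1.25, 0.13, 1.488, -0, 1.523, -0.085], TCP at [0.237, -0.551, 0.219] pointing down, gripper open.
Joint ranges: [-2.96, 2.96], [-0.89, 2.26], [0.02, 2.5], [-1.34, 4.48], [0, 2.73], [-2.66, 2.66]. Speed limits (rad/s): [2.39, 2.39, 2.79, 3.14, 3.14, 3.14].

### API

Orientations are given as a rotation vector (axis times angle).
In Python, from plant import robot gives the robot as it stands. The module is installed in compiled form; this text tells all that it offers.
- The arm moves only by the shell command python3 -m pendant 'ROWS' [FORCE]. ROWS is JSON, a list of rows, each an object with "translation": the shift along the tool's x, y, z in mm, a list of three; "twist": the turn, a rotation vector about the tool's x, y, z in rad, a list of three; "grip": the opening, from -1 (shut) to 1 (fully open). A call has exactly 10 rows; each row shifts and turns the pose as measured when the row begins, along the tool's axes as they then stand; what a row does not reach is not made up. A row lasts 1/10 s, in which the tool goes at most 50 mm and 8.59 degrees, less where a joint would pass 70% of its speed; a pose out of reach is approached as far as the arm can. A call is refused whole if a number of a shift passes 50 or a number of a turn 0.15, either way. A call with a gripper value outside its range is refused whole. The fingers move at their own pace and stop on an object; FORCE is the grip in N (left out, the last holds). Time passes only in rows, so rows that do not move let the fingers close, or fill a call up. It gives the time, the measured TCP pose, the force and the opening at its end, in the units of the state.
- robot.read_state(): the state, without advancing time (a new reading comes with each control period).
- robot.read_camera(name): name is "scene" or "top" or "wrist"; returns (picture, depth): 400x640x3 uint8, red, green, blue; 400x640 float32, m along the optical axis (not along the pixel's ray), 0 where there is no reading.
- robot.camera_info(name): a dict with "vertical_fov" (degrees; the focal length in pixels is half the picture's height over the tangent of half this angle, whatever the lens; pixels are square), "cx", "cy" (the principal point, pixels), "cam_to_world" (4x4, takes a point from camera to world coordinates). Camera axes: x right, y up, looking along -z (the intrinsics and any distortion apply to the point x, -y, -z); pixel columns grow to the right and rows downward; lengths in m; the calibration is good to about 2 mm. A picture is of the moment at which its call begins: read the wrist's pose just before it. camera_info takes no time and is no camera call; for the wrist camera it gives the pose at the moment of the call.
- robot.close_job(): hands the job in, once; it reports no verdict.
The state is a dict: "t": time; "q": joint angles; "dq": joint speeds; "joint_torque": joint torques, N m; "tool_pos": TCP position; "orientation": TCP orientation; "force": force on the tool from outside, world axes, zero at the start; "wrist_torque": the same for the moment, N m; "opening": finger opening in m.
Only numpy, scipy, OpenCV 4.12 (cv2) and the standard library are available. Lean on these libraries where they do the work, as an engineer would, in place of code of your own. Each camera call takes 0.05 s, during which the arm holds its last target. There are 200 camera calls.

### The job

The row of four plug-in relays on the bench test rack has passed its test: move them to the row of sockets on the panel, each into the socket whose marker plates have the colour of the relay's top, so that the new row follows the panel's colour order. Every relay must end upright and fully home in its socket; do not drop or tip one, and leave the multimeter and the tape roll alone.

Things in the scene. Friction and masses are not known exactly. Their poses are not given: they have to be found in the camera images.
- relay_red: Loose plug-in relay with a red top: upright dark-grey box 40 (its x) x 28 (its y) x 56 mm high (z), topmost 14 mm red, about 90 g. Origin: centre of the case's underside; the blades 6 mm below it meet nothing solid. Starts seated in an unmarked socket of the test rack. The rack (fixed, grey, 180 x 240 mm) holds the four relays in a row along their y, 56 mm apart centre to centre.
- socket_red: Empty fixed panel socket, black, 50 (y) x 102 mm (x), with red marker plates on both ends. Origin: centre of the seat floor, where the relay's underside rests; z up. The seat is 53 (x) x 41 mm (y) inside a 10 mm high rim, flared 3 mm at its top. Relay x goes along socket x, either way round. The four sockets form a row along their y, 56 mm apart centre to centre.
- relay_yellow: Loose plug-in relay with a yellow top: upright dark-grey box 40 (its x) x 28 (its y) x 56 mm high (z), topmost 14 mm yellow, about 90 g. Origin: centre of the case's underside; the blades 6 mm below it meet nothing solid. Starts seated in an unmarked socket of the test rack. The rack socket's rim rises 10 mm above the underside of the relay standing in it, 6 mm clear of it all round.
- socket_yellow: Empty fixed panel socket, black, 50 (y) x 102 mm (x), with yellow marker plates on both ends. Origin: centre of the seat floor, where the relay's underside rests; z up. The seat is 53 (x) x 41 mm (y) inside a 10 mm high rim, flared 3 mm at its top. Relay x goes along socket x, either way round. The blades need no force: the relay stands in the seat by its weight, with 6 mm play to each side.
- relay_green: Loose plug-in relay with a green top: upright dark-grey box 40 (its x) x 28 (its y) x 56 mm high (z), topmost 14 mm green, about 90 g. Origin: centre of the case's underside; the blades 6 mm below it meet nothing solid. Starts seated in an unmarked socket of the test rack. Beside its two 28 mm faces (its +x and -x) no part of the rack stands higher than the rim, so fingers fit there.
- socket_green: Empty fixed panel socket, black, 50 (y) x 102 mm (x), with green marker plates on both ends. Origin: centre of the seat floor, where the relay's underside rests; z up. The seat is 53 (x) x 41 mm (y) inside a 10 mm high rim, flared 3 mm at its top. Relay x goes along socket x, either way round. Wiring ducts run along the row from 86 mm off its centre line; tops 11 mm above the seat.
- relay_blue: Loose plug-in relay with a blue top: upright dark-grey box 40 (its x) x 28 (its y) x 56 mm high (z), topmost 14 mm blue, about 90 g. Origin: centre of the case's underside; the blades 6 mm below it meet nothing solid. Starts seated in an unmarked socket of the test rack. Of its faces, the two 28 mm wide ones look away from the row, the 40 mm wide ones at its neighbours.
- socket_blue: Empty fixed panel socket, black, 50 (y) x 102 mm (x), with blue marker plates on both ends. Origin: centre of the seat floor, where the relay's underside rests; z up. The seat is 53 (x) x 41 mm (y) inside a 10 mm high rim, flared 3 mm at its top. Relay x goes along socket x, either way round. Grey end clamps 119 mm from the row's middle rise 8 mm above the seat.
- multimeter: Bystander: dark-grey multimeter lying on the bench beyond the work, 75 (x) x 150 (y) x 50 mm high, loose. Origin: centre of its underside.
- tape_roll: Bystander: white roll of tape lying flat on the bench beyond the work, 96 mm across, 24 mm high, loose. Origin: centre of its underside.

How it is judged:
At the end, for the whole second after the job is handed in: Each of the four relays stands in the panel socket of its own colour: origin within 11 mm of the socket's centre in plan and within 4 mm of the seat in height, tilted less than 0.1 rad, released and at rest (horizontal distance between relay_red and socket_red below 0.011 m and z of relay_red in the frame of socket_red between -0.004 and 0.004 m and angle between each of relay_red, relay_yellow, relay_green, relay_blue's own z axis and vertical below 0.1 rad and linear speed of each of relay_red, relay_yellow, relay_green, relay_blue below 0.02 m/s and angular speed of each of relay_red, relay_yellow, relay_green, relay_blue below 0.2 rad/s and horizontal distance between relay_yellow and socket_yellow below 0.011 m and z of relay_yellow in the frame of socket_yellow between -0.004 and 0.004 m and horizontal distance between relay_green and socket_green below 0.011 m and z of relay_green in the frame of socket_green between -0.004 and 0.004 m and horizontal distance between relay_blue and socket_blue below 0.011 m and z of relay_blue in the frame of socket_blue between -0.004 and 0.004 m); the robot touches nothing.
It fails at once if a relay is tipped over (angle between any of relay_red, relay_yellow, relay_green, relay_blue's own z axis and vertical above 0.7 rad).
It fails at once if a relay is dropped: it falls freely faster than 0.5 m/s (more than about 13 mm) ((contact force between the fingers and relay_red below 0.05 N and linear speed of relay_red above 0.5 m/s) or (contact force between the fingers and relay_yellow below 0.05 N and linear speed of relay_yellow above 0.5 m/s) or (contact force between the fingers and relay_green below 0.05 N and linear speed of relay_green above 0.5 m/s) or (contact force between the fingers and relay_blue below 0.05 N and linear speed of relay_blue above 0.5 m/s)).
It fails at once if the multimeter or the tape roll is shifted by more than 20 mm (distance of any of multimeter, tape_roll from where it was at the start of the episode above 0.02 m).
It also fails if it takes over 104 s, if anything falls off the work surface, if the arm or the gripper's body presses on something with over 40 N, if the wrist force passes 120 N, or if a joint passes its speed limit or range.

## Working session

There is one attempt and no reset: what is moved stays moved. The work goes in short steps, Python scripts to look and compute and a shell command to move; the robot and the scene stay as the last step left them, time stands still between calls to the robot, and variables do not carry over. Pictures are saved under pics/ and viewed, about 12 in all and at most 16, crops included, and the job is handed in when it is done.

```bash
mkdir -p pics; python3 - <<'E'
from plant import robot
import cv2,numpy as np
print(robot.read_state())
for n in ("top","scene"):
    p,d=robot.read_camera(n); cv2.imwrite(f"pics/{n}0.png",p[:,:,::-1]); np.savez(f"{n}0.npz",p=p,d=d,**{k:v for k,v in robot.camera_info(n).items() if v is not None})
    print(robot.camera_info(n))
E
```

```text
{'t': 0.0, 'q': array([-1.25040589e+00,  1.31158819e-01,  1.48928900e+00, -1.44803724e-05,
        1.52298153e+00, -8.53975621e-02]), 'dq': array([ 4.71047476e-04, -2.87405919e-04, -9.16832375e-04, -1.14831210e-04,
        3.79529339e-04,  7.11690895e-06]), 'joint_torque': array([ 1.25812967e-03, -5.59845042e+01, -4.91754591e+01,  7.69242737e-02,
        3.55352042e-02, -2.01586627e-04]), 'tool_pos': array([ 0.23668229, -0.55072442,  0.21758351]), 'orientation': array([-3.07536561e+00, -6.32679897e-01,  3.60559616e-04]), 'force': array([0.30595562, 0.19326743, 0.25547639]), 'wrist_torque': array([-0.00515352,  0.00799944, -0.01267526]), 'opening': 0.09276390405769538}
{'vertical_fov': 57.165702117442386, 'cx': 319.86596184135794, 'cy': 197.9996512257145, 'cam_to_world': array([[-0.02240839,  0.99650021, -0.0805307 ,  0.52978104],
       [-0.99950019, -0.02053337,  0.02403662,  0.01726918],
       [ 0.02229893,  0.08102907,  0.99646227,  0.94463915],
       [ 0.        ,  0.        ,  0.        ,  1.        ]])}
{'vertical_fov': 43.202926173276644, 'cx': 319.85265373785927, 'cy': 185.68237316227865, 'cam_to_world': array([[ 0.30245213, -0.63969376,  0.70662196,  1.50394859],
       [ 0.95296944,  0.2179423 , -0.21059536, -0.25223553],
       [-0.01928628,  0.73708415,  0.67552572,  0.93341297],
       [ 0.        ,  0.        ,  0.        ,  1.        ]])}
```

View pics/top0.png

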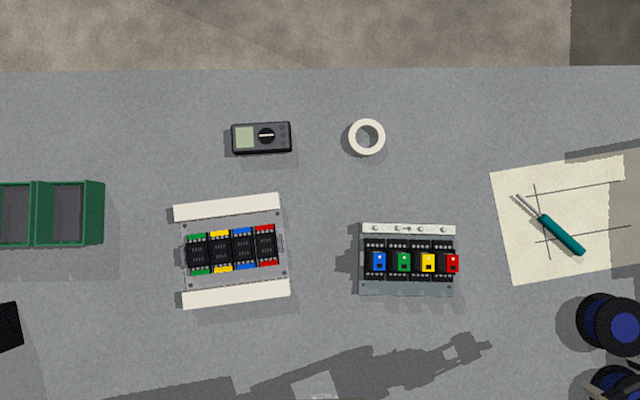

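The top view shows the panel on the left at about (235,250), its sockets green, yellow, blue, red from left to right. The rack is at about (410,262), with relays blue, green, yellow, red. The multimeter and tape roll are at the far side, around row 137. Next I segment the colours and use the depth to get positions.

```bash
cat > h.py <<'E'
import numpy as np,cv2
from plant import robot
def cloud(d,info):
    f=200/np.tan(np.radians(info["vertical_fov"])/2); T=np.array(info["cam_to_world"])
    v,u=np.mgrid[:400,:640]
    P=np.stack([(u-info["cx"])/f*d,-(v-info["cy"])/f*d,-d],-1)
    return P@T[:3,:3].T+T[:3,3]
HUE={"red":[(0,8),(172,180)],"yellow":[(20,34)],"green":[(45,80)],"blue":[(100,125)]}
def mask(p,c,s=130,v=60):
    h=cv2.cvtColor(p,cv2.COLOR_RGB2HSV)
    return np.any([(h[...,0]>=a)&(h[...,0]<=b) for a,b in HUE[c]],0)&(h[...,1]>s)&(h[...,2]>v)
E
python3 - <<'E'
from h import *
z=np.load("top0.npz"); p,d=z["p"],z["d"]; W=cloud(d,z)
print("bench z",[np.round(W[r,c],4) for r,c in((340,150),(180,330),(100,100),(330,330),(180,450))])
print("meter",W[135,275],"tape",W[137,352])
for c in HUE:
    m=mask(p,c); n,l,s,cen=cv2.connectedComponentsWithStats(m.astype(np.uint8))
    for i in range(1,n):
        if s[i,4]<12 or not(175<cen[i][0]<465) or not 220<cen[i][1]<290: continue
        k=(l==i)&(d>0); q=W[k]; hi=q[q[:,2]>np.percentile(q[:,2],90)-.006]
        print(c,s[i].tolist(),cen[i].round(1),"n",len(hi),"med",np.median(q,0).round(4),"hi mean",hi.mean(0).round(4),"mid",((hi.min(0)+hi.max(0))/2).round(4),"ext",np.ptp(hi,0).round(4))
cv2.imwrite("pics/crop.png",cv2.resize(p[185:315,165:475,::-1],None,fx=2.58,fy=2.58,interpolation=cv2.INTER_CUBIC))
E
```

```text
bench z [array([0.2622, 0.4227, 0.0017]), array([ 0.6521, -0.0327,  0.0023]), array([ 0.8744,  0.5621, -0.0013]), array([ 0.2729, -0.0236, -0.001 ]), array([ 0.6465, -0.3474, -0.0018])]
meter [0.76282154 0.10396415 0.04168893] tape [ 0.75899224 -0.09063637  0.02365705]
red [255, 224, 19, 7, 97] [264.1 227. ] n 93 med [0.5345 0.135  0.029 ] hi mean [0.5346 0.1354 0.0292] mid [0.5345 0.1352 0.0294] ext [0.0144 0.0445 0.0076]
red [445, 254, 14, 19, 230] [451.4 263.1] n 191 med [ 0.4425 -0.299   0.105 ] hi mean [ 0.443  -0.2997  0.1054] mid [ 0.4438 -0.3002  0.1054] ext [0.039  0.0284 0.0076]
red [259, 259, 19, 8, 95] [268.3 262.7] n 85 med [0.4465 0.1262 0.0292] hi mean [0.4471 0.126  0.0295] mid [0.4473 0.1263 0.0295] ext [0.0161 0.044  0.0072]
yellow [210, 230, 19, 7, 104] [218.9 232.9] n 93 med [0.5223 0.2458 0.029 ] hi mean [0.5229 0.2465 0.0291] mid [0.5223 0.2464 0.0292] ext [0.0145 0.0435 0.0078]
yellow [421, 253, 14, 19, 230] [427.5 262.2] n 187 med [ 0.4461 -0.2452  0.1052] hi mean [ 0.4471 -0.2439  0.1057] mid [ 0.4464 -0.2443  0.1055] ext [0.0366 0.0283 0.0076]
yellow [214, 2
[... 421 characters left out ...]
id [ 0.4489 -0.189   0.1061] ext [0.039  0.029  0.0093]
green [191, 268, 19, 8, 95] [200.  271.7] n 91 med [0.4288 0.2926 0.0297] hi mean [0.4293 0.2921 0.0297] mid [0.4296 0.2927 0.0297] ext [0.0161 0.0433 0.0079]
blue [233, 227, 19, 7, 95] [241.7 230. ] n 89 med [0.5283 0.1908 0.0292] hi mean [0.5285 0.1913 0.029 ] mid [0.5284 0.1909 0.0287] ext [0.0144 0.0427 0.0073]
blue [372, 252, 14, 19, 220] [378.8 261.4] n 181 med [ 0.4495 -0.1337  0.1053] hi mean [ 0.4518 -0.1327  0.1056] mid [ 0.4523 -0.1325  0.1056] ext [0.0384 0.0284 0.0076]
blue [237, 262, 19, 8, 99] [245.8 265.7] n 91 med [0.4405 0.1802 0.0294] hi mean [0.4414 0.1802 0.0293] mid [0.4413 0.1805 0.0292] ext [0.0163 0.0443 0.0076]
```

View pics/crop.png

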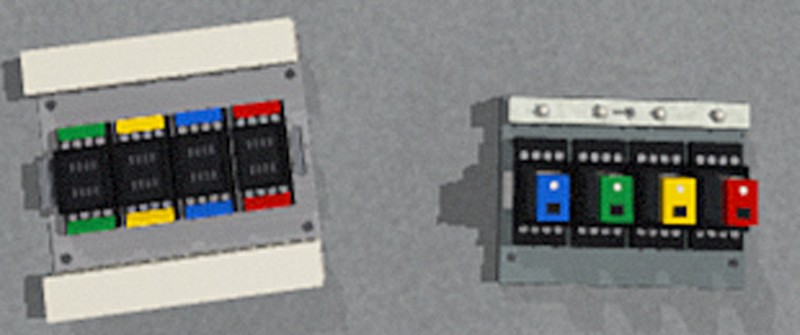

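View pics/scene0.png

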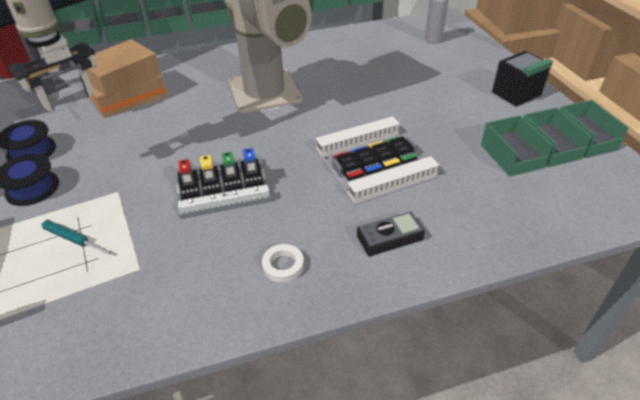

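The heights and spacing fit: relay tops are at z 0.105 (underside about 0.049), rows have a 56 mm pitch. Next I measure the seat and duct heights and work out the first move.

```bash
cat >> h.py <<'E'
from scipy.spatial.transform import Rotation as Ro
S={"red":(.4909,.1308),"blue":(.4849,.1857),"yellow":(.4788,.2416),"green":(.4729,.2979)}; SY=.106
R={"red":(.4438,-.3002),"yellow":(.4464,-.2443),"green":(.4489,-.189),"blue":(.4523,-.1325)}; RY=-.05
def go(x,y,z,yaw):
    s=robot.read_state(); M=Ro.from_rotvec(s["orientation"])
    yv=M.as_matrix()[:,1]; dy=(yaw-np.arctan2(yv[1],yv[0])+np.pi)%(2*np.pi)-np.pi
    print("t",round(s["t"],2),"pos",s["tool_pos"].round(4),"tilt",M.as_matrix()[:,2].round(4),"open",round(s["opening"],4),"F",s["force"].round(2))
    print("shift mm (tool xyz, now)",(M.inv().apply(np.array([x,y,z])-s["tool_pos"])*1000).round(1),"twist z",round(-dy,3), "after twist:",((M*Ro.from_rotvec([0,0,-dy])).inv().apply(np.array([x,y,z])-s["tool_pos"])*1000).round(1))
E
python3 - <<'E'
from h import *
z=np.load("top0.npz"); p,d=z["p"],z["d"]; W=cloud(d,z)
def prof(c,yaw,offs,along):
    for o in offs:
        e=np.array([np.cos(yaw),np.sin(yaw)]) if along=="x" else np.array([-np.sin(yaw),np.cos(yaw)])
        q=np.array(c)+o/1000*e; r=np.hypot(*np.moveaxis(W[...,:2]-q,-1,0)); k=(r<.004)&(d>0)
        print(along,o,np.median(W[k][:,2]).round(4) if k.any() else None,end="; ")
    print()
for c in S: prof(S[c],SY,[-110,-95,-70,-48,-40,-35,-30,-24,-15,0,15,24,30,35,48,70,95,110],"x")
prof(S["blue"],SY,[-100,-80,-56,-28,-24,-10,0,10,28],"y")
for c in R: prof(R[c],RY,[-70,-55,-48,-40,-35,-30,-25,0,25,30,40,50,60,70,80],"x")
go(*R["red"],.18,RY)
E
```

```text
x -110 0.0434; x -95 0.0442; x -70 0.0029; x -48 0.0306; x -40 0.0297; x -35 0.0274; x -30 0.0338; x -24 0.0343; x -15 0.034; x 0 0.0335; x 15 0.0337; x 24 0.0325; x 30 0.0394; x 35 0.0262; x 48 0.0296; x 70 0.0045; x 95 0.0446; x 110 0.0443; 
x -110 0.0447; x -95 0.0451; x -70 0.0046; x -48 0.0303; x -40 0.0294; x -35 0.0281; x -30 0.0371; x -24 0.0344; x -15 0.0329; x 0 0.033; x 15 0.0352; x 24 0.0341; x 30 0.0407; x 35 0.0271; x 48 0.0298; x 70 0.0034; x 95 0.0442; x 110 0.0459; 
x -110 0.0434; x -95 0.0449; x -70 0.0031; x -48 0.03; x -40 0.0296; x -35 0.0265; x -30 0.0285; x -24 0.0343; x -15 0.0332; x 0 0.0333; x 15 0.0339; x 24 0.0331; x 30 0.0389; x 35 0.0271; x 48 0.0292; x 70 0.0043; x 95 0.0443; x 110 0.044; 
x -110 0.0454; x -95 0.0443; x -70 0.005; x -48 0.0288; x -40 0.0298; x -35 0.026; x -30 0.0408; x -24 0.0345; x -15 0.0344; x 0 0.0334; x 15 0.0339; x 24 0.0321; x 30 0.0398; x 35 0.0263; x 48 0.0291; x 70 0.0032; x 95 0.0451; x 110 0.0446; 
y -100 0.0031; y -80 0.0259; y -56 0.0336; y -28 0.0419; y -24 0.0325; y -10 0.0329; y 0 0.033; y 10 0.0338; y 28 0.0423; 
x -7
[... 295 characters left out ...]
0 0.1061; x 25 0.0509; x 30 0.0492; x 40 0.041; x 50 0.0401; x 60 0.021; x 70 0.0435; x 80 0.0482; 
x -70 0.0198; x -55 0.0208; x -48 0.0411; x -40 0.0414; x -35 0.0417; x -30 0.0539; x -25 0.0533; x 0 0.1058; x 25 0.0505; x 30 0.0554; x 40 0.0417; x 50 0.0371; x 60 0.0197; x 70 0.0433; x 80 0.0481; 
x -70 0.0202; x -55 0.0207; x -48 0.042; x -40 0.0424; x -35 0.0414; x -30 0.0571; x -25 0.0557; x 0 0.106; x 25 0.0501; x 30 0.0496; x 40 0.0423; x 50 0.0222; x 60 0.0196; x 70 0.0446; x 80 0.047; 
t 0.1 pos [ 0.2367 -0.5508  0.2177] tilt [-5.0e-04  1.5e-03 -1.0e+00] open 0.0928 F [ 0.36 -0.3  -0.64]
shift mm (tool xyz, now) [ 289.2 -148.4   38. ] twist z -1.115 after twist: [260.6 194.3  38. ]
```

```bash
python3 -m pendant '[{"translation":[29,-15,2],"twist":[0,0,-0.139],"grip":1},{"translation":[31,-11,2],"twist":[0,0,-0.139],"grip":1},{"translation":[32,-6,2],"twist":[0,0,-0.139],"grip":1},{"translation":[32,-2,2],"twist":[0,0,-0.139],"grip":1},{"translation":[32,3,2],"twist":[0,0,-0.139],"grip":1},{"translation":[32,7,2],"twist":[0,0,-0.139],"grip":1},{"translation":[30,12,2],"twist":[0,0,-0.139],"grip":1},{"translation":[28,16,2],"twist":[0,0,-0.139],"grip":1},{"translation":[26,19,2],"twist":[0,0,0],"grip":1},{"translation":[26,19,2],"twist":[0,0,0],"grip":1}]' 20
python3 -c "
from h import *
go(*R['red'],.068,RY)"
```

```text
t: 1.1
tool_pos: [0.4412, -0.289, 0.1921]
orientation: [-2.229, -2.2, -0.002]
force: [-0.1, -0.5, 0.4]
opening: 0.0935
t 1.1 pos [ 0.4412 -0.289   0.1921] tilt [-0.0058  0.0075 -1.    ] open 0.0935 F [-0.06 -0.53  0.44]
shift mm (tool xyz, now) [-12.1   3.5 124. ] twist z 0.037 after twist: [-12.    3.9 124. ]
```

```bash
python3 -m pendant '[{"translation":[-12,4,5],"twist":[0,0,0.037],"grip":1},{"translation":[0,0,17],"twist":[0,0,0],"grip":1},{"translation":[0,0,17],"twist":[0,0,0],"grip":1},{"translation":[0,0,17],"twist":[0,0,0],"grip":1},{"translation":[0,0,17],"twist":[0,0,0],"grip":1},{"translation":[0,0,17],"twist":[0,0,0],"grip":1},{"translation":[0,0,17],"twist":[0,0,0],"grip":1},{"translation":[0,0,12],"twist":[0,0,0],"grip":1},{"translation":[0,0,4],"twist":[0,0,0],"grip":1},{"translation":[0,0,0],"twist":[0,0,0],"grip":1}]'
python3 -c "
from h import *
go(*R['red'],.068,RY)
p,d=robot.read_camera('wrist'); cv2.imwrite('pics/w1.png',p[:,:,::-1])"
```

```text
t: 2.1
tool_pos: [0.4457, -0.2931, 0.061]
orientation: [-2.258, -2.162, -0.002]
force: [0.6, 0.3, -1.0]
opening: 0.0931
t 2.1 pos [ 0.4457 -0.2931  0.061 ] tilt [-0.0096  0.0123 -0.9999] open 0.0931 F [ 0.62  0.33 -0.95]
shift mm (tool xyz, now) [-7.1 -1.6 -7. ] twist z 0.007 after twist: [-7.1 -1.6 -7. ]
```

View pics/w1.png

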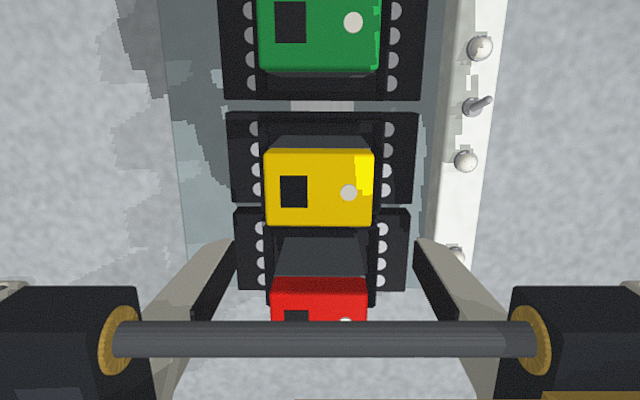

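The wrist view shows the red relay centred between the open fingers at about (318,300), with a small offset along the row still to correct. I correct that and the tilt drift, then close.

```bash
cat >> h.py <<'E'
def go(x,y,z,yaw):
    s=robot.read_state(); M=Ro.from_rotvec(s["orientation"]); c,n=np.cos(yaw),np.sin(yaw)
    T=Ro.from_matrix(np.array([[-n,c,0],[c,n,0],[0,0,-1.]]))  # tool y along yaw, z down
    T=Ro.from_matrix(T.as_matrix())
    print("t",round(s["t"],2),"pos",s["tool_pos"].round(4),"open",round(s["opening"],4),"F",s["force"].round(1),
      "| shift(now)",(M.inv().apply(np.array([x,y,z])-s["tool_pos"])*1000).round(1),"(target axes)",(T.inv().apply(np.array([x,y,z])-s["tool_pos"])*1000).round(1),"twist",(M.inv()*T).as_rotvec().round(3))
E
python3 -c "
from h import *
go(*R['red'],.068,RY)"
```

```text
t 2.15 pos [ 0.4458 -0.2933  0.0614] open 0.0929 F [ 0.2  0.1 -0.1] | shift(now) [-6.9 -1.8 -6.6] (target axes) [-7.  -1.7 -6.6] twist [-0.01  -0.012  0.007]
```

```bash
python3 -m pendant '[{"translation":[-7,-2,-6],"twist":[-0.01,-0.012,0.007],"grip":1},{"translation":[0,0,0],"twist":[0,0,0],"grip":1},{"translation":[0,0,0],"twist":[0,0,0],"grip":-1},{"translation":[0,0,0],"twist":[0,0,0],"grip":-1},{"translation":[0,0,0],"twist":[0,0,0],"grip":-1},{"translation":[0,0,0],"twist":[0,0,0],"grip":-1},{"translation":[0,0,0],"twist":[0,0,0],"grip":-1},{"translation":[0,0,0],"twist":[0,0,0],"grip":-1},{"translation":[0,0,0],"twist":[0,0,0],"grip":-1},{"translation":[0,0,0],"twist":[0,0,0],"grip":-1}]' 20
python3 -c "
from h import *
go(*R['red'],.068,RY)"
```

```text
t: 3.15
tool_pos: [0.4454, -0.3027, 0.0718]
orientation: [2.272, 2.159, 0.0]
force: [0.4, 0.5, 1.8]
opening: 0.0403
t 3.15 pos [ 0.4454 -0.3027  0.0718] open 0.0403 F [0.4 0.5 1.8] | shift(now) [ 2.4 -1.7  3.8] (target axes) [ 2.4 -1.7  3.8] twist [ 0.006  0.005 -0.001]
```

```bash
python3 -m pendant '[{"translation":[0,0,-15],"twist":[0,0,0],"grip":-1},{"translation":[0,0,-25],"twist":[0,0,0],"grip":-1},{"translation":[0,0,-30],"twist":[0,0,0],"grip":-1},{"translation":[0,0,-20],"twist":[0,0,0],"grip":-1},{"translation":[20,0,0],"twist":[0,0,0],"grip":-1},{"translation":[35,0,0],"twist":[0,0,0],"grip":-1},{"translation":[40,0,0],"twist":[0,0,0],"grip":-1},{"translation":[40,0,0],"twist":[0,0,0],"grip":-1},{"translation":[40,0,0],"twist":[0,0,0],"grip":-1},{"translation":[35,0,0],"twist":[0,0,0],"grip":-1}]' 20
python3 -c "
from h import *
go(*S['red'],.14,SY)"
```

```text
t: 4.15
tool_pos: [0.4566, -0.0901, 0.1744]
orientation: [2.275, 2.145, 0.004]
force: [-0.3, 0.1, -0.3]
opening: 0.0402
t 4.15 pos [ 0.4566 -0.0901  0.1744] open 0.0402 F [-0.3  0.1 -0.3] | shift(now) [222.8  20.8  32.8] (target axes) [216.   57.4  34.4] twist [ 0.012  0.009 -0.165]
```

```bash
python3 -m pendant '[{"translation":[35,4,0],"twist":[0.006,0.004,-0.03],"grip":-1},{"translation":[35,5,0],"twist":[0.006,0.004,-0.03],"grip":-1},{"translation":[35,6,4],"twist":[0,0,-0.03],"grip":-1},{"translation":[35,7,6],"twist":[0,0,-0.03],"grip":-1},{"translation":[30,8,6],"twist":[0,0,-0.03],"grip":-1},{"translation":[25,8,6],"twist":[0,0,-0.01],"grip":-1},{"translation":[12,3,6],"twist":[0,0,0],"grip":-1},{"translation":[4,0,0],"twist":[0,0,0],"grip":-1},{"translation":[0,0,0],"twist":[0,0,0],"grip":-1},{"translation":[0,0,0],"twist":[0,0,0],"grip":-1}]' 20
python3 -c "
from h import *
go(*S['red'],.0555,SY)"
```

```text
t: 5.15
tool_pos: [0.495, 0.1342, 0.1559]
orientation: [2.088, 2.336, 0.011]
force: [-0.3, -0.5, -1.0]
opening: 0.0396
t 5.15 pos [0.495  0.1342 0.1559] open 0.0396 F [-0.3 -0.5 -1. ] | shift(now) [ -2.7  -5.5 100.3] (target axes) [ -2.9  -4.4 100.4] twist [0.01  0.001 0.006]
```

```bash
python3 -m pendant '[{"translation":[-5,-4,5],"twist":[0.01,0.001,0.006],"grip":-1},{"translation":[0,0,12],"twist":[0,0,0],"grip":-1},{"translation":[0,0,14],"twist":[0,0,0],"grip":-1},{"translation":[0,0,14],"twist":[0,0,0],"grip":-1},{"translation":[0,0,14],"twist":[0,0,0],"grip":-1},{"translation":[0,0,11],"twist":[0,0,0],"grip":-1},{"translation":[0,0,5],"twist":[0,0,0],"grip":-1},{"translation":[0,0,0],"twist":[0,0,0],"grip":-1},{"translation":[0,0,0],"twist":[0,0,0],"grip":-1},{"translation":[0,0,0],"twist":[0,0,0],"grip":-1}]' 20
python3 -c "
from h import *
go(*S['red'],.0555,SY)
p,d=robot.read_camera('wrist'); cv2.imwrite('pics/w2.png',p[:,:,::-1])"
```

```text
t: 6.15
tool_pos: [0.4897, 0.1241, 0.0725]
orientation: [-2.106, -2.328, 0.006]
force: [0.9, 0.3, -0.8]
opening: 0.0395
t 6.15 pos [0.4897 0.1241 0.0725] open 0.0395 F [ 0.9  0.3 -0.8] | shift(now) [ 6.6  1.9 17. ] (target axes) [ 6.6  1.9 17. ] twist [-0.004  0.001 -0.006]
```

View pics/w2.png

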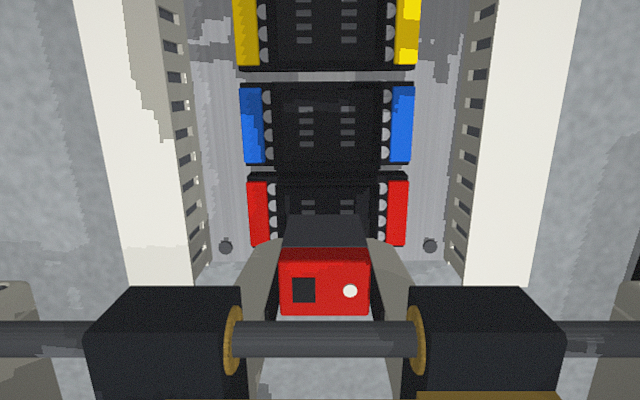

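The wrist view shows the red relay's top at about (325,285), held square. The red socket ahead of it spans columns 247-408 and rows 178-245. I centre first, then lower.

```bash
cat >> h.py <<'E'
def rel(c):
    i=robot.camera_info('wrist'); p,d=robot.read_camera('wrist'); W=cloud(d,i); m=mask(p,c)&(d>0)
    q=W[m]; zt=np.percentile(q[:,2],85); q=q[abs(q[:,2]-zt)<.004]
    print("relay",c,"n",len(q),"top z",q[:,2].mean().round(4),"mid",((np.percentile(q,1,0)+np.percentile(q,99,0))/2).round(4),"ext",(np.percentile(q,99,0)-np.percentile(q,1,0)).round(4))
E
python3 -m pendant '[{"translation":[4,2,2],"twist":[0,0,-0.006],"grip":-1},{"translation":[0,0,0],"twist":[0,0,0],"grip":-1},{"translation":[0,0,0],"twist":[0,0,0],"grip":-1},{"translation":[0,0,0],"twist":[0,0,0],"grip":-1},{"translation":[0,0,0],"twist":[0,0,0],"grip":-1},{"translation":[0,0,0],"twist":[0,0,0],"grip":-1},{"translation":[0,0,0],"twist":[0,0,0],"grip":-1},{"translation":[0,0,0],"twist":[0,0,0],"grip":-1},{"translation":[0,0,0],"twist":[0,0,0],"grip":-1},{"translation":[0,0,0],"twist":[0,0,0],"grip":-1}]' 20
python3 -c "
from h import *
go(*S['red'],.0555,SY); rel('red')"
```

```text
t: 7.2
tool_pos: [0.4931, 0.129, 0.0725]
orientation: [2.099, 2.336, -0.001]
force: [-0.2, -1.0, -1.3]
opening: 0.0397
t 7.2 pos [0.4931 0.129  0.0725] open 0.0397 F [-0.2 -1.  -1.3] | shift(now) [ 2.1 -2.  17. ] (target axes) [ 2. -2. 17.] twist [0.    0.001 0.001]
relay red n 4704 top z 0.1063 mid [0.493  0.1301 0.1055] ext [0.0395 0.0297 0.0046]
```

```bash
python3 -m pendant '[{"translation":[0,-2,3],"twist":[0,0,0],"grip":-1},{"translation":[0,0,4],"twist":[0,0,0],"grip":-1},{"translation":[0,0,4],"twist":[0,0,0],"grip":-1},{"translation":[0,0,3],"twist":[0,0,0],"grip":-1},{"translation":[0,0,1],"twist":[0,0,0],"grip":-1},{"translation":[0,0,0],"twist":[0,0,0],"grip":-1},{"translation":[0,0,0],"twist":[0,0,0],"grip":-1},{"translation":[0,0,0],"twist":[0,0,0],"grip":-1},{"translation":[0,0,0],"twist":[0,0,0],"grip":-1},{"translation":[0,0,0],"twist":[0,0,0],"grip":-1}]' 20
python3 -c "
from h import *
go(*S['red'],.0555,SY); rel('red')"
```

```text
t: 8.25
tool_pos: [0.4909, 0.1288, 0.056]
orientation: [2.099, 2.336, -0.001]
force: [-0.4, 0.7, -0.3]
opening: 0.0402
t 8.25 pos [0.4909 0.1288 0.056 ] open 0.0402 F [-0.4  0.7 -0.3] | shift(now) [2.  0.2 0.5] (target axes) [2.  0.2 0.5] twist [0.    0.001 0.001]
relay red n 4704 top z 0.0899 mid [0.4908 0.1299 0.0891] ext [0.0396 0.0297 0.0045]
```

```bash
python3 -m pendant '[{"translation":[0,0,0],"twist":[0,0,0],"grip":1},{"translation":[0,0,0],"twist":[0,0,0],"grip":1},{"translation":[0,0,0],"twist":[0,0,0],"grip":1},{"translation":[0,0,0],"twist":[0,0,0],"grip":1},{"translation":[0,0,0],"twist":[0,0,0],"grip":1},{"translation":[0,0,-10],"twist":[0,0,0],"grip":1},{"translation":[0,0,-20],"twist":[0,0,0],"grip":1},{"translation":[0,0,-30],"twist":[0,0,0],"grip":1},{"translation":[0,0,-30],"twist":[0,0,0],"grip":1},{"translation":[0,0,-15],"twist":[0,0,0],"grip":1}]' 20
python3 -c "
from h import *
go(*R['yellow'],.17,RY); rel('red')"
```

```text
t: 9.3
tool_pos: [0.4887, 0.1285, 0.1644]
orientation: [-2.098, -2.335, 0.007]
force: [1.2, -0.4, 0.2]
opening: 0.0929
t 9.3 pos [0.4887 0.1285 0.1644] open 0.0929 F [ 1.2 -0.4  0.2] | shift(now) [-366.2  -81.8   -4.8] (target axes) [-374.4  -23.6   -5.6] twist [-0.005  0.002  0.157]
relay red n 1711 top z 0.0897 mid [0.4908 0.1305 0.0889] ext [0.039  0.0289 0.0045]
```

```bash
python3 -m pendant '[{"translation":[-20,-4,0],"twist":[-0.005,0.002,0],"grip":1},{"translation":[-38,-8,0],"twist":[0,0,0.026],"grip":1},{"translation":[-44,-9,0],"twist":[0,0,0.026],"grip":1},{"translation":[-46,-8,0],"twist":[0,0,0.026],"grip":1},{"translation":[-46,-7,0],"twist":[0,0,0.026],"grip":1},{"translation":[-46,-6,0],"twist":[0,0,0.026],"grip":1},{"translation":[-46,-5,0],"twist":[0,0,0.026],"grip":1},{"translation":[-40,-3,0],"twist":[0,0,0],"grip":1},{"translation":[-25,-1,0],"twist":[0,0,0],"grip":1},{"translation":[-8,0,0],"twist":[0,0,0],"grip":1}]' 20
python3 -c "
from h import *
go(*R['yellow'],.069,RY)"
```

```text
t: 10.35
tool_pos: [0.4466, -0.2433, 0.1685]
orientation: [2.272, 2.16, 0.014]
force: [-0.8, 0.8, 0.3]
opening: 0.093
t 10.35 pos [ 0.4466 -0.2433  0.1685] open 0.093 F [-0.8  0.8  0.3] | shift(now) [-1.2 -1.2 99.5] (target axes) [-1.  -0.1 99.5] twist [ 0.011 -0.002 -0.   ]
```

```bash
python3 -m pendant '[{"translation":[-1,0,5],"twist":[0.011,-0.002,0],"grip":1},{"translation":[0,0,14],"twist":[0,0,0],"grip":1},{"translation":[0,0,17],"twist":[0,0,0],"grip":1},{"translation":[0,0,17],"twist":[0,0,0],"grip":1},{"translation":[0,0,17],"twist":[0,0,0],"grip":1},{"translation":[0,0,14],"twist":[0,0,0],"grip":1},{"translation":[0,0,8],"twist":[0,0,0],"grip":1},{"translation":[0,0,3],"twist":[0,0,0],"grip":1},{"translation":[0,0,0],"twist":[0,0,0],"grip":1},{"translation":[0,0,0],"twist":[0,0,0],"grip":1}]' 20
python3 -c "
from h import *
go(*R['yellow'],.069,RY);rel('yellow')"
```

```text
t: 11.35
tool_pos: [0.4465, -0.2325, 0.0625]
orientation: [-2.259, -2.17, 0.001]
force: [0.4, 1.0, -0.3]
opening: 0.0934
t 11.35 pos [ 0.4465 -0.2325  0.0625] open 0.0934 F [ 0.4  1.  -0.3] | shift(now) [-11.8   0.4  -6.5] (target axes) [-11.8   0.5  -6.5] twist [-0.007 -0.006  0.01 ]
relay yellow n 2039 top z 0.1685 mid [ 0.4567 -0.2057  0.1686] ext [0.1133 0.0169 0.0078]
```

```bash
sed -i 's/m=mask(p,c)&(d>0)/m=mask(p,c)\&(d>0)\&(np.mgrid[:400,:640][1]>245)\&(np.mgrid[:400,:640][1]<400)\&(W[...,2]<.14)/' h.py
python3 -m pendant '[{"translation":[-10,0,-5],"twist":[-0.006,-0.005,0.008],"grip":1},{"translation":[0,0,0],"twist":[0,0,0],"grip":1},{"translation":[0,0,0],"twist":[0,0,0],"grip":-1},{"translation":[0,0,0],"twist":[0,0,0],"grip":-1},{"translation":[0,0,0],"twist":[0,0,0],"grip":-1},{"translation":[0,0,0],"twist":[0,0,0],"grip":-1},{"translation":[0,0,0],"twist":[0,0,0],"grip":-1},{"translation":[0,0,0],"twist":[0,0,0],"grip":-1},{"translation":[0,0,0],"twist":[0,0,0],"grip":-1},{"translation":[0,0,0],"twist":[0,0,0],"grip":-1}]' 20
python3 -c "
from h import *
go(*R['yellow'],.069,RY);rel('yellow')"
```

```text
t: 12.4
tool_pos: [0.4475, -0.2451, 0.0707]
orientation: [2.273, 2.162, 0.001]
force: [-1.3, -0.4, 0.8]
opening: 0.04
t 12.4 pos [ 0.4475 -0.2451  0.0707] open 0.04 F [-1.3 -0.4  0.8] | shift(now) [ 0.8 -1.2  1.7] (target axes) [ 0.8 -1.1  1.7] twist [ 0.004  0.002 -0.   ]
relay yellow n 4731 top z 0.1057 mid [ 0.4475 -0.2454  0.105 ] ext [0.0392 0.0282 0.0043]
```

```bash
python3 -m pendant '[{"translation":[0,0,-15],"twist":[0,0,0],"grip":-1},{"translation":[0,0,-25],"twist":[0,0,0],"grip":-1},{"translation":[0,0,-30],"twist":[0,0,0],"grip":-1},{"translation":[5,0,-20],"twist":[0,0,0],"grip":-1},{"translation":[25,0,0],"twist":[0,0,0],"grip":-1},{"translation":[40,0,0],"twist":[0,0,0],"grip":-1},{"translation":[45,0,0],"twist":[0,0,0],"grip":-1},{"translation":[45,0,0],"twist":[0,0,0],"grip":-1},{"translation":[45,0,0],"twist":[0,0,0],"grip":-1},{"translation":[42,0,0],"twist":[0,0,0],"grip":-1}]' 20
python3 -c "
from h import *
go(*S['yellow'],.155,SY)"
```

```text
t: 13.45
tool_pos: [0.4612, 0.005, 0.1742]
orientation: [2.279, 2.146, 0.008]
force: [0.7, 0.1, -1.6]
opening: 0.0398
t 13.45 pos [0.4612 0.005  0.1742] open 0.0398 F [ 0.7  0.1 -1.6] | shift(now) [237.3   3.1  18.3] (target axes) [233.4  42.5  19.2] twist [ 0.012  0.005 -0.166]
```

```bash
python3 -m pendant '[{"translation":[40,1,0],"twist":[0.006,0.003,-0.03],"grip":-1},{"translation":[40,2,0],"twist":[0.006,0.002,-0.03],"grip":-1},{"translation":[40,3,3],"twist":[0,0,-0.03],"grip":-1},{"translation":[38,4,4],"twist":[0,0,-0.03],"grip":-1},{"translation":[32,5,4],"twist":[0,0,-0.03],"grip":-1},{"translation":[20,4,4],"twist":[0,0,-0.008],"grip":-1},{"translation":[8,1,2],"twist":[0,0,0],"grip":-1},{"translation":[2,0,0],"twist":[0,0,0],"grip":-1},{"translation":[0,0,0],"twist":[0,0,0],"grip":-1},{"translation":[0,0,0],"twist":[0,0,0],"grip":-1}]' 20
python3 -c "
from h import *
go(*S['yellow'],.073,SY)"
```

```text
t: 14.45
tool_pos: [0.4785, 0.2396, 0.1676]
orientation: [2.092, 2.337, 0.013]
force: [0.7, -0.3, -2.1]
opening: 0.0398
t 14.45 pos [0.4785 0.2396 0.1676] open 0.0398 F [ 0.7 -0.3 -2.1] | shift(now) [ 1.8 -0.4 94.6] (target axes) [ 2.   0.5 94.6] twist [ 0.01  -0.002  0.004]
```

Within 2 mm in plan. Descending to just above the rim.

```bash
python3 -m pendant '[{"translation":[1,0,0],"twist":[0.008,-0.001,0.003],"grip":-1},{"translation":[0,0,5],"twist":[0,0,0],"grip":-1},{"translation":[0,0,13],"twist":[0,0,0],"grip":-1},{"translation":[0,0,16],"twist":[0,0,0],"grip":-1},{"translation":[0,0,16],"twist":[0,0,0],"grip":-1},{"translation":[0,0,16],"twist":[0,0,0],"grip":-1},{"translation":[0,0,13],"twist":[0,0,0],"grip":-1},{"translation":[0,0,6],"twist":[0,0,0],"grip":-1},{"translation":[0,0,0],"twist":[0,0,0],"grip":-1},{"translation":[0,0,0],"twist":[0,0,0],"grip":-1}]' 20
python3 -c "
from h import *
go(*S['yellow'],.0555,SY);rel('yellow')"
```

```text
t: 15.45
tool_pos: [0.478, 0.2359, 0.0748]
orientation: [-2.106, -2.33, 0.002]
force: [-0.1, 1.1, -0.2]
opening: 0.0399
t 15.45 pos [0.478  0.2359 0.0748] open 0.0399 F [-0.1  1.1 -0.2] | shift(now) [ 5.6  1.3 19.3] (target axes) [ 5.6  1.4 19.3] twist [-0.001  0.    -0.005]
relay yellow n 4735 top z 0.1097 mid [0.4782 0.2358 0.1089] ext [0.0396 0.0292 0.0045]
```

```bash
python3 -m pendant '[{"translation":[4.5,1,0],"twist":[0,0,-0.004],"grip":-1},{"translation":[0,0,0],"twist":[0,0,0],"grip":-1},{"translation":[0,0,3],"twist":[0,0,0],"grip":-1},{"translation":[0,0,4],"twist":[0,0,0],"grip":-1},{"translation":[0,0,4],"twist":[0,0,0],"grip":-1},{"translation":[0,0,4],"twist":[0,0,0],"grip":-1},{"translation":[0,0,2],"twist":[0,0,0],"grip":-1},{"translation":[0,0,1],"twist":[0,0,0],"grip":-1},{"translation":[0,0,0],"twist":[0,0,0],"grip":-1},{"translation":[0,0,0],"twist":[0,0,0],"grip":-1}]' 20
python3 -c "
from h import *
go(*S['yellow'],.0555,SY);rel('yellow')"
```

```text
t: 16.5
tool_pos: [0.4803, 0.2417, 0.0576]
orientation: [2.101, 2.334, 0.004]
force: [-0.0, -0.3, 0.2]
opening: 0.0399
t 16.5 pos [0.4803 0.2417 0.0576] open 0.0399 F [-0.  -0.3  0.2] | shift(now) [ 0.  -1.6  2.1] (target axes) [ 0.  -1.6  2.1] twist [ 0.003 -0.001 -0.001]
relay yellow n 4745 top z 0.0926 mid [0.4804 0.2415 0.0918] ext [0.0397 0.0293 0.0045]
```

Still 2.5 mm high: lower 2 mm, then release and rise.

```bash
python3 -m pendant '[{"translation":[0,-1,2],"twist":[0,0,0],"grip":-1},{"translation":[0,0,0],"twist":[0,0,0],"grip":-1},{"translation":[0,0,0],"twist":[0,0,0],"grip":1},{"translation":[0,0,0],"twist":[0,0,0],"grip":1},{"translation":[0,0,0],"twist":[0,0,0],"grip":1},{"translation":[0,0,0],"twist":[0,0,0],"grip":1},{"translation":[0,0,0],"twist":[0,0,0],"grip":1},{"translation":[0,0,-10],"twist":[0,0,0],"grip":1},{"translation":[0,0,-25],"twist":[0,0,0],"grip":1},{"translation":[0,0,-35],"twist":[0,0,0],"grip":1}]' 20
python3 -c "
from h import *
go(*R['green'],.165,RY);rel('yellow')"
```

```text
t: 17.55
tool_pos: [0.4758, 0.2402, 0.1237]
orientation: [-2.1, -2.333, 0.008]
force: [0.0, 0.3, 0.2]
opening: 0.0925
t 17.55 pos [0.4758 0.2402 0.1237] open 0.0925 F [0.  0.3 0.2] | shift(now) [-424.1  -72.   -40.3] (target axes) [-430.    -5.4  -41.3] twist [-0.006  0.002  0.155]
relay yellow n 2380 top z 0.0897 mid [0.4802 0.2418 0.0892] ext [0.0393 0.0291 0.0042]
```

```bash
python3 -m pendant '[{"translation":[-20,-4,-20],"twist":[-0.005,0.002,0],"grip":1},{"translation":[-40,-7,-12],"twist":[0,0,0.025],"grip":1},{"translation":[-48,-8,-4],"twist":[0,0,0.025],"grip":1},{"translation":[-48,-7,0],"twist":[0,0,0.025],"grip":1},{"translation":[-48,-6,0],"twist":[0,0,0.025],"grip":1},{"translation":[-48,-4,0],"twist":[0,0,0.025],"grip":1},{"translation":[-48,-2,0],"twist":[0,0,0.025],"grip":1},{"translation":[-48,0,0],"twist":[0,0,0],"grip":1},{"translation":[-40,0,0],"twist":[0,0,0],"grip":1},{"translation":[-20,0,0],"twist":[0,0,0],"grip":1}]' 20
python3 -c "
from h import *
go(*R['green'],.069,RY)"
```

```text
t: 18.6
tool_pos: [0.4539, -0.1798, 0.1808]
orientation: [2.254, 2.159, 0.039]
force: [0.4, -0.4, -0.0]
opening: 0.093
t 18.6 pos [ 0.4539 -0.1798  0.1808] open 0.093 F [ 0.4 -0.4 -0. ] | shift(now) [ -9.9  -8.1 111.5] (target axes) [ -9.4  -4.5 111.8] twist [ 0.032 -0.005  0.007]
```

```bash
python3 -m pendant '[{"translation":[-7,-6,0],"twist":[0.03,-0.004,0.006],"grip":1},{"translation":[0,0,0],"twist":[0,0,0],"grip":1},{"translation":[0,0,5],"twist":[0,0,0],"grip":1},{"translation":[0,0,15],"twist":[0,0,0],"grip":1},{"translation":[0,0,20],"twist":[0,0,0],"grip":1},{"translation":[0,0,22],"twist":[0,0,0],"grip":1},{"translation":[0,0,20],"twist":[0,0,0],"grip":1},{"translation":[0,0,14],"twist":[0,0,0],"grip":1},{"translation":[0,0,5],"twist":[0,0,0],"grip":1},{"translation":[0,0,0],"twist":[0,0,0],"grip":1}]' 20
python3 -c "
from h import *
go(*R['green'],.069,RY);rel('green')"
```

```text
t: 19.6
tool_pos: [0.4468, -0.1787, 0.0711]
orientation: [-2.265, -2.172, -0.001]
force: [0.6, -0.4, -0.0]
opening: 0.0926
t 19.6 pos [ 0.4468 -0.1787  0.0711] open 0.0926 F [ 0.6 -0.4 -0. ] | shift(now) [-10.2   2.6   2.1] (target axes) [-10.2   2.6   2.1] twist [-0.002 -0.003  0.008]
relay green n 3016 top z 0.1055 mid [ 0.4491 -0.1845  0.1048] ext [0.0388 0.0189 0.0045]
```

```bash
python3 -m pendant '[{"translation":[-8.5,2,1],"twist":[-0.002,-0.003,0.007],"grip":1},{"translation":[0,0,0],"twist":[0,0,0],"grip":1},{"translation":[0,0,0],"twist":[0,0,0],"grip":-1},{"translation":[0,0,0],"twist":[0,0,0],"grip":-1},{"translation":[0,0,0],"twist":[0,0,0],"grip":-1},{"translation":[0,0,0],"twist":[0,0,0],"grip":-1},{"translation":[0,0,0],"twist":[0,0,0],"grip":-1},{"translation":[0,0,0],"twist":[0,0,0],"grip":-1},{"translation":[0,0,0],"twist":[0,0,0],"grip":-1},{"translation":[0,0,0],"twist":[0,0,0],"grip":-1}]' 20
python3 -c "
from h import *
go(*R['green'],.069,RY);rel('green')"
```

```text
t: 20.65
tool_pos: [0.4511, -0.1892, 0.0741]
orientation: [2.271, 2.161, 0.003]
force: [0.3, 0.3, -0.3]
opening: 0.0401
t 20.65 pos [ 0.4511 -0.1892  0.0741] open 0.0401 F [ 0.3  0.3 -0.3] | shift(now) [ 0.1 -2.2  5. ] (target axes) [ 0.1 -2.2  5.1] twist [0.006 0.003 0.001]
relay green n 4478 top z 0.1056 mid [ 0.451  -0.1895  0.1049] ext [0.039  0.0279 0.0043]
```

```bash
python3 -m pendant '[{"translation":[0,0,-15],"twist":[0,0,0],"grip":-1},{"translation":[0,0,-25],"twist":[0,0,0],"grip":-1},{"translation":[0,0,-30],"twist":[0,0,0],"grip":-1},{"translation":[5,0,-20],"twist":[0,0,0],"grip":-1},{"translation":[25,0,0],"twist":[0,0,0],"grip":-1},{"translation":[40,0,0],"twist":[0,0,0],"grip":-1},{"translation":[45,0,0],"twist":[0,0,0],"grip":-1},{"translation":[45,0,0],"twist":[0,0,0],"grip":-1},{"translation":[45,0,0],"twist":[0,0,0],"grip":-1},{"translation":[42,0,0],"twist":[0,0,0],"grip":-1}]' 20
python3 -c "
from h import *
go(*S['green'],.155,SY)"
```

```text
t: 21.7
tool_pos: [0.4624, 0.0618, 0.1657]
orientation: [2.282, 2.151, 0.003]
force: [1.3, -0.1, -0.9]
opening: 0.0396
t 21.7 pos [0.4624 0.0618 0.1657] open 0.0396 F [ 1.3 -0.1 -0.9] | shift(now) [236.3  -3.7  10.1] (target axes) [233.6  35.4  10.7] twist [ 0.005  0.003 -0.166]
```

```bash
python3 -m pendant '[{"translation":[40,0,-1],"twist":[0.003,0.002,-0.03],"grip":-1},{"translation":[40,1,0],"twist":[0.003,0.001,-0.03],"grip":-1},{"translation":[40,2,0],"twist":[0,0,-0.03],"grip":-1},{"translation":[38,3,0],"twist":[0,0,-0.03],"grip":-1},{"translation":[32,4,0],"twist":[0,0,-0.03],"grip":-1},{"translation":[20,4,0],"twist":[0,0,-0.01],"grip":-1},{"translation":[8,2,0],"twist":[0,0,0],"grip":-1},{"translation":[2,0,0],"twist":[0,0,0],"grip":-1},{"translation":[0,0,0],"twist":[0,0,0],"grip":-1},{"translation":[0,0,0],"twist":[0,0,0],"grip":-1}]' 20
python3 -c "
from h import *
go(*S['green'],.075,SY)"
```

```text
t: 22.7
tool_pos: [0.4722, 0.2957, 0.1644]
orientation: [-2.091, -2.341, 0.003]
force: [-0.1, 0.6, -1.6]
opening: 0.0398
t 22.7 pos [0.4722 0.2957 0.1644] open 0.0398 F [-0.1  0.6 -1.6] | shift(now) [ 2.   1.3 89.4] (target axes) [ 2.1  1.  89.4] twist [-0.003 -0.     0.007]
```

```bash
python3 -m pendant '[{"translation":[2,1,0],"twist":[-0.003,0,0.006],"grip":-1},{"translation":[0,0,5],"twist":[0,0,0],"grip":-1},{"translation":[0,0,13],"twist":[0,0,0],"grip":-1},{"translation":[0,0,15],"twist":[0,0,0],"grip":-1},{"translation":[0,0,15],"twist":[0,0,0],"grip":-1},{"translation":[0,0,15],"twist":[0,0,0],"grip":-1},{"translation":[0,0,12],"twist":[0,0,0],"grip":-1},{"translation":[0,0,6],"twist":[0,0,0],"grip":-1},{"translation":[0,0,0],"twist":[0,0,0],"grip":-1},{"translation":[0,0,0],"twist":[0,0,0],"grip":-1}]' 20
python3 -c "
from h import *
go(*S['green'],.058,SY);rel('green')"
```

```text
t: 23.7
tool_pos: [0.4715, 0.2934, 0.0733]
orientation: [-2.105, -2.33, 0.007]
force: [-0.7, 0.6, -0.8]
opening: 0.0399
t 23.7 pos [0.4715 0.2934 0.0733] open 0.0399 F [-0.7  0.6 -0.8] | shift(now) [ 4.4  1.9 15.3] (target axes) [ 4.4  1.9 15.3] twist [-0.004  0.002 -0.005]
relay green n 4474 top z 0.1049 mid [0.4718 0.2933 0.1042] ext [0.0395 0.029  0.0045]
```

```bash
python3 -m pendant '[{"translation":[3.5,1.5,0],"twist":[-0.003,0.002,-0.004],"grip":-1},{"translation":[0,0,0],"twist":[0,0,0],"grip":-1},{"translation":[0,0,3],"twist":[0,0,0],"grip":-1},{"translation":[0,0,4],"twist":[0,0,0],"grip":-1},{"translation":[0,0,4],"twist":[0,0,0],"grip":-1},{"translation":[0,0,3],"twist":[0,0,0],"grip":-1},{"translation":[0,0,1],"twist":[0,0,0],"grip":-1},{"translation":[0,0,0],"twist":[0,0,0],"grip":-1},{"translation":[0,0,0],"twist":[0,0,0],"grip":-1},{"translation":[0,0,0],"twist":[0,0,0],"grip":-1}]' 20
python3 -c "
from h import *
go(*S['green'],.058,SY);rel('green')"
```

```text
t: 24.75
tool_pos: [0.4744, 0.2983, 0.0595]
orientation: [2.1, 2.335, 0.005]
force: [-0.5, 0.6, -1.1]
opening: 0.04
t 24.75 pos [0.4744 0.2983 0.0595] open 0.04 F [-0.5  0.6 -1.1] | shift(now) [-0.2 -1.6  1.5] (target axes) [-0.2 -1.6  1.5] twist [ 0.003 -0.002 -0.   ]
relay green n 4484 top z 0.0911 mid [0.4745 0.2981 0.0903] ext [0.0395 0.0292 0.0045]
```

```bash
python3 -m pendant '[{"translation":[0,-1,1.2],"twist":[0,0,0],"grip":-1},{"translation":[0,0,0],"twist":[0,0,0],"grip":-1},{"translation":[0,0,0],"twist":[0,0,0],"grip":1},{"translation":[0,0,0],"twist":[0,0,0],"grip":1},{"translation":[0,0,0],"twist":[0,0,0],"grip":1},{"translation":[0,0,0],"twist":[0,0,0],"grip":1},{"translation":[0,0,0],"twist":[0,0,0],"grip":1},{"translation":[0,0,-10],"twist":[0,0,0],"grip":1},{"translation":[0,0,-25],"twist":[0,0,0],"grip":1},{"translation":[0,0,-35],"twist":[0,0,0],"grip":1}]' 20
python3 -c "
from h import *
go(*R['blue'],.165,RY);rel('green')"
```

```text
t: 25.8
tool_pos: [0.47, 0.2963, 0.1262]
orientation: [-2.099, -2.334, 0.008]
force: [0.5, 0.6, -0.3]
opening: 0.0923
t 25.8 pos [0.47   0.2963 0.1262] open 0.0923 F [ 0.5  0.6 -0.3] | shift(now) [-424.6  -63.   -37.8] (target axes) [-429.2    3.8  -38.8] twist [-0.005  0.002  0.156]
relay green n 2349 top z 0.0896 mid [0.4739 0.2983 0.0889] ext [0.0395 0.0293 0.0045]
```

```bash
python3 -m pendant '[{"translation":[-22,-4,-18],"twist":[-0.005,0.002,0],"grip":1},{"translation":[-42,-7,-8],"twist":[0,0,0.025],"grip":1},{"translation":[-49,-8,0],"twist":[0,0,0.025],"grip":1},{"translation":[-49,-6,0],"twist":[0,0,0.025],"grip":1},{"translation":[-49,-5,0],"twist":[0,0,0.025],"grip":1},{"translation":[-49,-3,0],"twist":[0,0,0.025],"grip":1},{"translation":[-48,-1,0],"twist":[0,0,0.025],"grip":1},{"translation":[-48,0,0],"twist":[0,0,0],"grip":1},{"translation":[-38,0,0],"twist":[0,0,0],"grip":1},{"translation":[-14,0,0],"twist":[0,0,0],"grip":1}]' 20
python3 -c "
from h import *
go(*R['blue'],.07,RY)"
```

```text
t: 26.85
tool_pos: [0.4535, -0.122, 0.172]
orientation: [2.256, 2.16, 0.043]
force: [-0.2, 0.9, -0.6]
opening: 0.0928
t 26.85 pos [ 0.4535 -0.122   0.172 ] open 0.0928 F [-0.2  0.9 -0.6] | shift(now) [-11.3  -4.  101.9] (target axes) [-10.5  -0.6 102. ] twist [ 0.032 -0.008  0.007]
```

```bash
python3 -m pendant '[{"translation":[-15,-2,0],"twist":[0.03,-0.004,0.006],"grip":1},{"translation":[0,0,0],"twist":[0,0,0],"grip":1},{"translation":[0,0,5],"twist":[0,0,0],"grip":1},{"translation":[0,0,15],"twist":[0,0,0],"grip":1},{"translation":[0,0,18],"twist":[0,0,0],"grip":1},{"translation":[0,0,20],"twist":[0,0,0],"grip":1},{"translation":[0,0,18],"twist":[0,0,0],"grip":1},{"translation":[0,0,13],"twist":[0,0,0],"grip":1},{"translation":[0,0,5],"twist":[0,0,0],"grip":1},{"translation":[0,0,0],"twist":[0,0,0],"grip":1}]' 20
python3 -c "
from h import *
go(*R['blue'],.07,RY);rel('blue')"
```

```text
t: 27.85
tool_pos: [0.4504, -0.1328, 0.0713]
orientation: [2.272, 2.169, 0.012]
force: [-0.6, 0.1, 0.0]
opening: 0.0931
t 27.85 pos [ 0.4504 -0.1328  0.0713] open 0.0931 F [-0.6  0.1  0. ] | shift(now) [0.4 1.8 1.3] (target axes) [0.4 1.8 1.3] twist [ 0.006 -0.005  0.004]
relay blue n 4646 top z 0.1057 mid [ 0.4516 -0.1333  0.1049] ext [0.0389 0.0279 0.0042]
```

```bash
python3 -m pendant '[{"translation":[0,1,1],"twist":[0.006,-0.005,0.004],"grip":1},{"translation":[0,0,0],"twist":[0,0,0],"grip":-1},{"translation":[0,0,0],"twist":[0,0,0],"grip":-1},{"translation":[0,0,0],"twist":[0,0,0],"grip":-1},{"translation":[0,0,0],"twist":[0,0,0],"grip":-1},{"translation":[0,0,0],"twist":[0,0,0],"grip":-1},{"translation":[0,0,0],"twist":[0,0,0],"grip":-1},{"translation":[0,0,0],"twist":[0,0,0],"grip":-1},{"translation":[0,0,0],"twist":[0,0,0],"grip":-1},{"translation":[0,0,0],"twist":[0,0,0],"grip":-1}]' 20
python3 -c "
from h import *
go(*S['blue'],.155,SY);rel('blue')"
```

```text
t: 28.9
tool_pos: [0.4541, -0.1336, 0.0739]
orientation: [2.273, 2.161, 0.003]
force: [0.1, 0.5, -0.5]
opening: 0.0397
t 28.9 pos [ 0.4541 -0.1336  0.0739] open 0.0397 F [ 0.1  0.5 -0.5] | shift(now) [320.3  15.  -81.7] (target axes) [314.3  64.4 -81.1] twist [ 0.005  0.002 -0.157]
relay blue n 4558 top z 0.1056 mid [ 0.4541 -0.1336  0.1049] ext [0.0394 0.0281 0.0043]
```

```bash
python3 -m pendant '[{"translation":[0,0,-15],"twist":[0,0,0],"grip":-1},{"translation":[0,0,-25],"twist":[0,0,0],"grip":-1},{"translation":[0,0,-30],"twist":[0,0,0],"grip":-1},{"translation":[0,0,-20],"twist":[0,0,0],"grip":-1},{"translation":[15,0,0],"twist":[0,0,0],"grip":-1},{"translation":[20,0,0],"twist":[0,0,0],"grip":-1},{"translation":[22,0,0],"twist":[0,0,0],"grip":-1},{"translation":[22,0,0],"twist":[0,0,0],"grip":-1},{"translation":[22,0,0],"twist":[0,0,0],"grip":-1},{"translation":[22,0,0],"twist":[0,0,0],"grip":-1}]' 20
python3 -c "
from h import *
go(*S['blue'],.16,SY)"
```

```text
t: 29.95
tool_pos: [0.4586, -0.0085, 0.1658]
orientation: [2.281, 2.157, 0.001]
force: [0.2, 0.2, -0.6]
opening: 0.0402
t 29.95 pos [ 0.4586 -0.0085  0.1658] open 0.0402 F [ 0.2  0.2 -0.6] | shift(now) [195.4  15.4   5.5] (target axes) [190.4  46.7   5.8] twist [ 0.002  0.002 -0.162]
```

```bash
python3 -m pendant '[{"translation":[28,2,-1],"twist":[0.001,0.001,-0.03],"grip":-1},{"translation":[32,3,0],"twist":[0.001,0.001,-0.03],"grip":-1},{"translation":[34,4,0],"twist":[0,0,-0.03],"grip":-1},{"translation":[34,6,0],"twist":[0,0,-0.03],"grip":-1},{"translation":[30,7,0],"twist":[0,0,-0.03],"grip":-1},{"translation":[17,5,0],"twist":[0,0,-0.006],"grip":-1},{"translation":[7,2,0],"twist":[0,0,0],"grip":-1},{"translation":[2,0,0],"twist":[0,0,0],"grip":-1},{"translation":[0,0,0],"twist":[0,0,0],"grip":-1},{"translation":[0,0,0],"twist":[0,0,0],"grip":-1}]' 20
python3 -c "
from h import *
go(*S['blue'],.075,SY)"
```

```text
t: 30.95
tool_pos: [0.4825, 0.1848, 0.1648]
orientation: [-2.098, -2.337, 0.003]
force: [-0.5, -0.3, -0.4]
opening: 0.0398
t 30.95 pos [0.4825 0.1848 0.1648] open 0.0398 F [-0.5 -0.3 -0.4] | shift(now) [ 0.7  2.7 89.8] (target axes) [ 0.7  2.5 89.8] twist [-0.002  0.     0.002]
```

```bash
python3 -m pendant '[{"translation":[2,2,0],"twist":[-0.002,0,0.002],"grip":-1},{"translation":[0,0,5],"twist":[0,0,0],"grip":-1},{"translation":[0,0,13],"twist":[0,0,0],"grip":-1},{"translation":[0,0,15],"twist":[0,0,0],"grip":-1},{"translation":[0,0,15],"twist":[0,0,0],"grip":-1},{"translation":[0,0,15],"twist":[0,0,0],"grip":-1},{"translation":[0,0,12],"twist":[0,0,0],"grip":-1},{"translation":[0,0,6],"twist":[0,0,0],"grip":-1},{"translation":[0,0,0],"twist":[0,0,0],"grip":-1},{"translation":[0,0,0],"twist":[0,0,0],"grip":-1}]' 20
python3 -c "
from h import *
go(*S['blue'],.058,SY);rel('blue')"
```

```text
t: 31.95
tool_pos: [0.4821, 0.1833, 0.0736]
orientation: [-2.105, -2.329, 0.008]
force: [-0.0, -0.8, 0.1]
opening: 0.0399
t 31.95 pos [0.4821 0.1833 0.0736] open 0.0399 F [-0.  -0.8  0.1] | shift(now) [ 2.1  3.1 15.6] (target axes) [ 2.1  3.1 15.6] twist [-0.005  0.002 -0.005]
relay blue n 4565 top z 0.1054 mid [0.4824 0.1834 0.1046] ext [0.0395 0.0292 0.0045]
```

```bash
python3 -m pendant '[{"translation":[2,2.5,0],"twist":[-0.004,0.002,-0.004],"grip":-1},{"translation":[0,0,0],"twist":[0,0,0],"grip":-1},{"translation":[0,0,3],"twist":[0,0,0],"grip":-1},{"translation":[0,0,4],"twist":[0,0,0],"grip":-1},{"translation":[0,0,4],"twist":[0,0,0],"grip":-1},{"translation":[0,0,4],"twist":[0,0,0],"grip":-1},{"translation":[0,0,1],"twist":[0,0,0],"grip":-1},{"translation":[0,0,0],"twist":[0,0,0],"grip":-1},{"translation":[0,0,0],"twist":[0,0,0],"grip":-1},{"translation":[0,0,0],"twist":[0,0,0],"grip":-1}]' 20
python3 -c "
from h import *
go(*S['blue'],.058,SY);rel('blue')"
```

```text
t: 33.0
tool_pos: [0.4864, 0.1863, 0.0586]
orientation: [2.1, 2.334, 0.005]
force: [0.1, -0.5, -0.7]
opening: 0.0399
t 33.0 pos [0.4864 0.1863 0.0586] open 0.0399 F [ 0.1 -0.5 -0.7] | shift(now) [-0.5 -1.6  0.6] (target axes) [-0.5 -1.6  0.6] twist [ 0.004 -0.001 -0.   ]
relay blue n 4547 top z 0.0904 mid [0.4864 0.1863 0.0897] ext [0.0396 0.0293 0.0044]
```

```bash
python3 -m pendant '[{"translation":[0,-1,0.7],"twist":[0,0,0],"grip":-1},{"translation":[0,0,0],"twist":[0,0,0],"grip":-1},{"translation":[0,0,0],"twist":[0,0,0],"grip":1},{"translation":[0,0,0],"twist":[0,0,0],"grip":1},{"translation":[0,0,0],"twist":[0,0,0],"grip":1},{"translation":[0,0,0],"twist":[0,0,0],"grip":1},{"translation":[0,0,0],"twist":[0,0,0],"grip":1},{"translation":[0,0,-10],"twist":[0,0,0],"grip":1},{"translation":[0,0,-25],"twist":[0,0,0],"grip":1},{"translation":[0,0,-35],"twist":[0,0,0],"grip":1}]' 20
python3 -m pendant '[{"translation":[-10,0,-20],"twist":[0,0,0],"grip":1},{"translation":[-30,0,-10],"twist":[0,0,0],"grip":1},{"translation":[-40,0,0],"twist":[0,0,0],"grip":1},{"translation":[-45,0,0],"twist":[0,0,0],"grip":1},{"translation":[-45,0,0],"twist":[0,0,0],"grip":1},{"translation":[-45,0,0],"twist":[0,0,0],"grip":1},{"translation":[-30,0,0],"twist":[0,0,0],"grip":1},{"translation":[-15,0,0],"twist":[0,0,0],"grip":1},{"translation":[0,0,0],"twist":[0,0,0],"grip":1},{"translation":[0,0,0],"twist":[0,0,0],"grip":1}]' 20
python3 - <<'E'
from h import *
p,d=robot.read_camera("top"); W=cloud(d,robot.camera_info("top"))
for c in S:
    m=mask(p,c)&(d>0)&(np.hypot(*np.moveaxis(W[...,:2]-np.array(S[c]),-1,0))<.035)&(W[...,2]>.075); q=W[m]
    q=q[abs(q[:,2]-np.percentile(q[:,2],80))<.005]
    print(c,len(q),q.mean(0).round(4),((q.min(0)+q.max(0))/2).round(4),"socket",S[c])
cv2.imwrite("pics/end.png",cv2.resize(p[110:320,160:480,::-1],None,fx=2.4,fy=2.4))
E
```

```text
t: 34.05
tool_pos: [0.4816, 0.1851, 0.126]
orientation: [-2.099, -2.333, 0.007]
force: [1.0, 0.3, -0.0]
opening: 0.0927
t: 35.05
tool_pos: [0.5159, -0.0817, 0.1742]
orientation: [2.09, 2.33, 0.017]
force: [0.5, 0.2, -0.0]
opening: 0.093
red 187 [0.4918 0.1297 0.0895] [0.4916 0.1294 0.0894] socket (0.4909, 0.1308)
blue 186 [0.4868 0.1859 0.0898] [0.4863 0.1864 0.0902] socket (0.4849, 0.1857)
yellow 191 [0.4815 0.2412 0.0897] [0.4807 0.2414 0.09  ] socket (0.4788, 0.2416)
green 177 [0.4748 0.2966 0.0895] [0.4743 0.297  0.0896] socket (0.4729, 0.2979)
```

View pics/end.png

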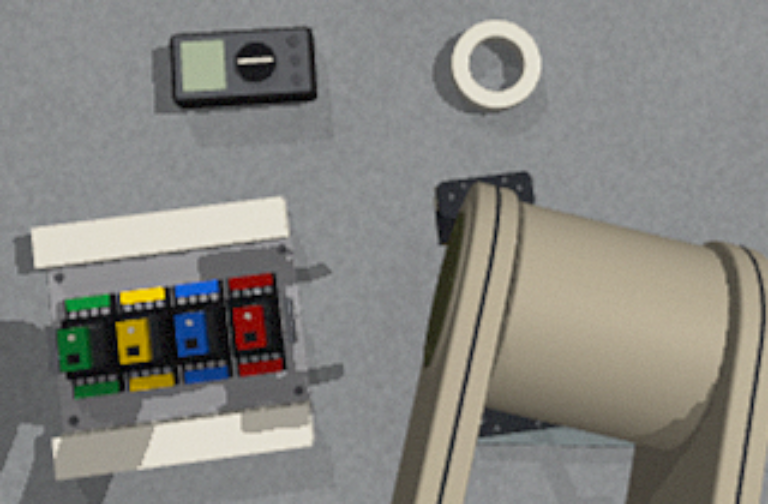

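The final picture shows the relays green, yellow, blue and red at about (75,348), (133,340), (190,333) and (249,327), each in its matching socket. The multimeter and tape roll have not moved, and the arm is clear.

```bash
python3 -c "
from plant import robot
print(robot.close_job())"
```

```text
the job is handed in; nothing more can be done
None
```

All four relays now stand in the panel sockets of their own colour, in the order green, yellow, blue, red. I handed the job in at about 35 s of the 104 s allowed; the hand-in reports no verdict.

- **Position:** in the last top-camera check each relay was within about 2.5 mm of its socket's centre in plan (limit 11 mm).
- **Seating:** the relay tops read z 0.0895–0.0898 m, against 0.0895 m expected for a relay fully home. Each relay looks upright in the final picture.
- **Bystanders and gripper:** the multimeter and tape roll look untouched in the final picture, though I did not measure their positions again. The gripper was open and well clear at hand-in.

**Failed or off readings:**
- One wrist-camera reading of the yellow relay was wrong because it picked up the gripper's brass parts. I restricted the search area, and the later readings agreed with the arm's measured pose.
- The arm's moves ended up to about 12 mm off, so I corrected before each grasp and each final lowering.

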